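Square a counting plate into the corner of a photo stage

TASK

Take the hand pusher out of its tray and with its foot square up the white glass counting plate on the black photo stage: nudge it up to the far metal rail until it lies flat along it and firmly stops, then push it along to the left rail until it firmly stops there too, so that it sits in the corner touching both; then stand the pusher upright back in its tray. Touch the plate only with the pusher, never push hard on the glass, and leave the rearing tray, the jar and the pot alone.

Things in the scene. Friction and masses are not known exactly. Their poses are not given: they have to be found in the camera images.
- stage: Fixed black slab lying on the table, 240 (its x) x 220 (its y) x 12 mm thick; origin at the centre of its underside. It can be turned up to 0.35 rad; its x points away from the robot. Two metal rails stand on its far (+x) and left (+y) margins.
- rail_far: Fixed aluminium rail on the stage's far margin, 14 (x) x 200 (y) x 12 mm high, standing on the slab, so its top is 24 mm above the table; origin at the centre of its underside. Its face towards the robot (its -x side) is the stop face, 7 mm from its origin.
- rail_left: Fixed aluminium rail on the stage's left margin, 200 (x) x 14 (y) x 12 mm high, top 24 mm above the table; origin at the centre of its underside. Its -y side is the stop face, 7 mm from its origin.
- rail_corner (a point): Inner corner where the stop faces of the two rails meet, on the slab's upper face (12 mm above the table). Axes are the stage's: the free area of the stage lies towards -x and -y of it. With the plate home, plate_corner lies on this point.
- plate_center (a point): Centre (half-way up) of the loose white glass counting plate with an engraved grid, 120 (its x) x 90 (its y) x 8 mm thick, 0.15 to 0.3 kg, flat on the slab. At the start its x is within 0.25 rad of the stage's x and it lies some 25 to 55 mm short of each rail. Glass: spoilt if the pusher presses on it with more than 15 N; polished, it slides easily (friction about 0.2).
- plate_corner (a point): The plate's own corner that goes home into rail_corner: at +60 mm x, +45 mm y from the plate's centre, on its underside. On a long free slide it swings if pushed off its middle; held against a rail by its leading corner, a push on the middle of its edge, or on the half that lags, turns it flat along the rail. A push of 4 to 8 N with the pusher is a firm stop.
- pusher_center (a point): Centre (half-way up, 40 mm above its foot) of the loose hand pusher, 80 mm tall, 0.14 kg, standing upright: a round steel foot 36 mm in diameter and 14 mm high, and above it, up to the top, a square wooden handle 20 x 20 mm whose faces look along the pusher's x and y. z is up its handle.
- tool_tray: Fixed shallow grey tray on the table, left or right of the stage, in which the pusher stands: 130 (x) x 110 (y) x 15 mm outside, walls and floor 4 mm; origin at the centre of its underside.
- rearing_tray: Loose black open tray, 140 x 110 x 45 mm, on the other side of the stage from the tool tray; origin at the centre of its underside. Leave alone.
- jar: Loose glass jar with a white cap, 64 mm across, 85 mm high, left or right of the stage, beyond the tray there; origin at the centre of its underside. Leave alone.
- pot: Loose white plastic pot, 68 mm across, 60 mm high, left or right of the stage, beyond the tray there; origin at the centre of its underside. Leave alone.
Things that resemble listed ones, but are neither listed nor needed, are in the scene too. Of the things like the part that bears pusher_center, leave any that is turquoise; of the rest the smaller one is meant.

How it is judged:
On the way, in this order (a step that is already met when the one before it is completed fails the run):
1. the pusher is held in the fingers and lifted out of its tray (contact force between the fingers and pusher above 1 N and z of pusher_center in the frame of tool_tray above 0.06 m), for 0.2 s.
2. the held pusher presses the plate home against the far rail (2 N or more on the rail), flat along it (x of plate_corner in the frame of rail_corner above -0.003 m and angle between the x axis of stage and the x axis of plate_center, either way round below 0.035 rad and contact force between the fingers and pusher above 1 N and contact force between pusher and plate above 0.5 N and contact force between plate and rail_far above 2 N), for 0.1 s.
3. the held pusher presses the plate home against the left rail (2 N or more on the rail), while it lies square in the corner, up to both rails (x of plate_corner in the frame of rail_corner between -0.0018 and 0.002 m and y of plate_corner in the frame of rail_corner between -0.0018 and 0.002 m and angle between the x axis of stage and the x axis of plate_center, either way round below 0.015 rad and z of plate_center in the frame of rail_corner between 0.002 and 0.006 m and contact force between the fingers and pusher above 1 N and contact force between pusher and plate above 0.5 N and contact force between plate and rail_left above 2 N), for 0.1 s.
At the end, for the whole second after the job is handed in: The plate lies flat on the stage with its corner within 1.8 mm of each rail's face and its edges within 0.015 rad of the rails; the pusher stands upright (within 0.1 rad) with its foot on the floor of its tray, at rest and released (x of plate_corner in the frame of rail_corner between -0.0018 and 0.002 m and y of plate_corner in the frame of rail_corner between -0.0018 and 0.002 m and angle between the x axis of stage and the x axis of plate_center, either way round below 0.015 rad and z of plate_center in the frame of rail_corner between 0.002 and 0.006 m and linear speed of each of plate, pusher below 0.01 m/s and angle between pusher_center's own z axis and vertical below 0.1 rad and x of pusher_center in the frame of tool_tray between -0.045 and 0.045 m and y of pusher_center in the frame of tool_tray between -0.035 and 0.035 m and z of pusher_center in the frame of tool_tray between 0.039 and 0.049 m); the robot touches nothing.
It fails at once if the pusher presses on the glass plate with more than 15 N (contact force between pusher and plate above 15 N).
It fails at once if the plate is touched by the robot itself (contact force between any of the fingers, the arm and plate above 0.3 N).
It fails at once if the rearing tray, jar or pot is moved more than 10 mm (distance of any of rearing_tray, jar, pot from where it was at the start of the episode above 0.01 m).
It also fails if it takes over 72 s, if anything falls off the work surface, if the arm or the gripper's body presses on something with over 40 N, if the wrist force passes 120 N, or if a joint passes its speed limit or range.

ROBOT

A 6-joint arm with a two-finger parallel gripper is mounted at the origin on the work surface. World frame = base frame: x ahead of the robot, y to its left, z up, the work surface at z = 0. Lengths are in m, angles in rad, forces in N, time in s.
With the tool pointing down it reaches from about 0.425 to 0.925 m from the base axis. Payload 12.5 kg.
Tool frame: the origin (TCP) lies at the very end of the fingers, on their centre line; the grasp point (between the pads) lies 19 mm behind it; z points along the fingers, y is the line along which they close (so a half turn about z gives the same grasp; the last joint's range is limited). The gripper opens to 85 mm and grips with 20 to 120 N. Pads are 22 mm wide; open, the fingers measure 114 mm over their backs; the gripper's body (76 mm by 85 mm) begins 54 mm behind the grasp point. The pads swing forward as they close: fully open they stand 13 mm farther back than shut.
Start: joints at [-1.323, 0.491, 1.559, -0, 1.092, -0.106], TCP at [0.217, -0.586, 0.231] pointing down, gripper open.
Joint ranges: [-3.1, 3.1], [-0.84, 2.19], [0.05, 2.79], [-1.13, 4.28], [0.06, 2.93], [-2.69, 2.69]. Speed limits (rad/s): [2.22, 2.22, 2.79, 3.14, 3.14, 3.14].

INTERFACE

Orientations are given as a unit quaternion [x, y, z, w].
In Python, from plant import ctrl gives the robot as it stands.
- The arm moves only by the shell command python3 -m handwheel 'ROWS' [FORCE]. ROWS is JSON, a list of rows, each a list of 3 entries, a list of its own where there are three numbers: the shift along the tool's x, y, z in mm, then the turn, a rotation vector about the tool's x, y, z in rad, then the closure, from 0 (fully open) to 1 (shut). A call has exactly 5 rows; each row is the pose to reach, as a shift and turn from the pose commanded when the call began, along the tool's axes at that moment; what a row does not reach only later rows make up. A row lasts 1/8 s, in which the tool goes at most 62.5 mm and 10.7 degrees, less where a joint would pass 70% of its speed; a pose out of reach is approached as far as the arm can. A call with a gripper value outside its range is refused whole. The fingers move at their own pace and stop on an object; FORCE is the grip in N (left out, the last holds). Time passes only in rows, so rows that repeat a pose let the fingers close, or fill a call up. It gives the time, the measured TCP pose, the force, the opening and the grip force at its end, in the units of the state.
- ctrl.state(): the state, without advancing time (a new reading comes with each control period).
- ctrl.grab_frame(name): name is "scene" or "side" or "wrist"; returns a dict with "img" (420x560x3 uint8, blue, green, red), "intrinsics" (3x3 intrinsics, pixels), "rvec" (rotation vector, rad) and "tvec" (3), from world to camera coordinates, as OpenCV has them; the wrist camera has in their place "hand_eye" (4x4, takes a point from camera to tool coordinates, whose origin is the TCP and whose axes are the flange's). Camera axes: x right, y down, z forward; pixel columns grow to the right and rows downward; lengths in m; the calibration is good to about 2 mm. The wrist camera is an equidistant fisheye: a pixel r from the principal point sees the ray r / f radians off the axis. A picture is of the moment at which its call begins: read the wrist's pose just before it. There is no depth.
- ctrl.job_done(): hands the job in; it is judged then, once.
The state is a dict: "time": time; "q": joint angles; "dq": joint speeds; "effort": joint torques, N m; "ee_pos": TCP position; "orientation": TCP orientation; "wrist_force": force on the tool from outside, world axes, zero at the start; "moment": the same for the moment, N m; "finger_gap": opening from 0.0 (shut) to 1.0 (fully open); "grip_force": force on a finger pad.
Only numpy, scipy, OpenCV 4.12 (cv2) and the standard library are available. Lean on these libraries where they do the work, as an engineer would, in place of code of your own. Each camera call takes 0.05 s, during which the arm holds its last target. There are 200 camera calls.

## Working session

There is one attempt and no reset: what is moved stays moved. The work goes in short steps, Python scripts to look and compute and a shell command to move; the robot and the scene stay as the last step left them, time stands still between calls to the robot, and variables do not carry over. Pictures are saved under pics/ and viewed, at most 10 in all, crops included, and the job is handed in when it is done.

```bash
mkdir -p pics; ls
python3 - <<'E'
from plant import ctrl
import cv2,numpy as np
s=ctrl.state();print({k:np.round(v,3).tolist() for k,v in s.items()})
for n in["scene","side"]:
    f=ctrl.grab_frame(n);cv2.imwrite(f"pics/{n}0.png",f["img"])
    np.savez(f"{n}0.npz",**{k:np.array(v) for k,v in f.items()})
    R=cv2.Rodrigues(np.array(f["rvec"],float))[0];print(n,f["intrinsics"],R,-R.T@np.array(f["tvec"]).ravel())
E
```

```text
pics
{'time': 0.0, 'q': [-1.323, 0.492, 1.559, 0.0, 1.092, -0.106], 'dq': [0.002, -0.0, -0.001, -0.0, -0.002, -0.001], 'effort': [0.001, -61.844, -26.159, -0.0, 0.004, -0.0], 'ee_pos': [0.217, -0.586, 0.231], 'orientation': [0.984, 0.176, -0.0, -0.001], 'wrist_force': [-0.098, -0.152, 1.021], 'moment': [0.012, 0.024, -0.023], 'grip_force': 0.0, 'finger_gap': 1.003}
scene [[442.18956415   0.         285.19193356]
 [  0.         442.18956415 213.81042706]
 [  0.           0.           1.        ]] [[-0.43078753  0.90234099  0.01424252]
 [ 0.58573691  0.2915737  -0.75623875]
 [-0.68653797 -0.31743585 -0.65414074]] [1.30984853 0.29022011 0.75821917]
side [[379.41876651   0.         279.87799343]
 [  0.         379.41876651 209.79090471]
 [  0.           0.           1.        ]] [[-0.83999293 -0.54259     0.0028241 ]
 [-0.33784791  0.51894126 -0.78521256]
 [ 0.42458294 -0.66052711 -0.61921988]] [0.15360736 0.61909744 0.65209852]
```

View pics/scene0.png

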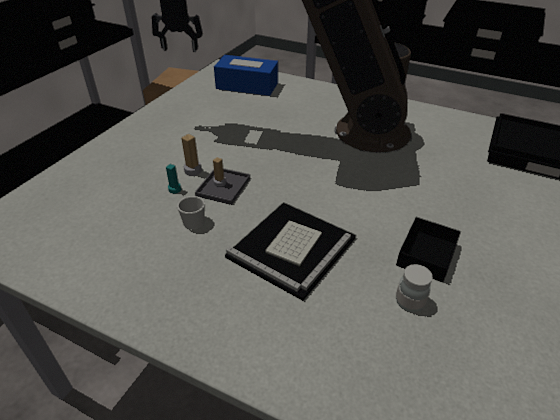

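View pics/side0.png

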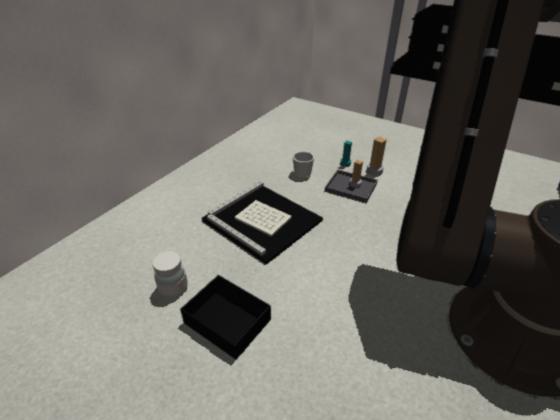

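The scene view shows three pusher-like things: a turquoise one at (173,180), a large wooden one at (190,153) and a small wooden one at (218,170) standing in the grey tray. The small wooden one fits: it isn't turquoise, it is the smaller of the other two, and it is in the tray. The stage is centred near (292,250), the plate near (294,242), the far rail along the lower-left edge and the left rail along the lower-right edge. I'll confirm with an enlarged crop.

```bash
cat > h.py <<'E'
import cv2,numpy as np
from scipy.spatial.transform import Rotation as Ro
def load(n):
    f=np.load(n);return {k:f[k] for k in f}
def cast(f,uv,z):
    K=f["intrinsics"];R=cv2.Rodrigues(f["rvec"].astype(float))[0];c=-R.T@f["tvec"].ravel()
    uv=np.atleast_2d(np.array(uv,float));d=np.c_[uv,np.ones(len(uv))]@np.linalg.inv(K).T@R
    return c+d*((z-c[2])/d[:,2])[:,None]
def tri(a,ua,b,ub):
    A=[];
    for f,u in((a,ua),(b,ub)):
        P=f["intrinsics"]@np.c_[cv2.Rodrigues(f["rvec"].astype(float))[0],f["tvec"].ravel()]
        A.append((P,np.array(u,float).reshape(2,1)))
    X=cv2.triangulatePoints(A[0][0],A[1][0],A[0][1],A[1][1]);return (X[:3]/X[3]).ravel()
E
python3 - <<'E'
from h import *
s=load("scene0.npz")["img"];d=load("side0.npz")["img"]
a=cv2.resize(s[120:240,150:290],None,fx=4,fy=4,interpolation=2)[:, :400*2]
b=cv2.resize(s[195:300,220:360],None,fx=5.6,fy=5.6,interpolation=2)
c=cv2.resize(d[130:205,290:395],None,fx=5,fy=5,interpolation=2)
cv2.imwrite("pics/c1.png",a);cv2.imwrite("pics/c2.png",b)
hsv=cv2.cvtColor(s,40);hd=cv2.cvtColor(d,40)
for n,h in(("s",hsv),("d",hd)):
    m=cv2.inRange(h,(8,80,60),(25,255,255))
    k,l,st,ce=cv2.connectedComponentsWithStats(m)
    for i in range(1,k):
        if st[i,4]>30:print(n,st[i],ce[i])
E
```

```text
s [152  67  46  21 512] [173.31835938  76.53125   ]
s [182 134  12   8  55] [187.30909091 137.6       ]
d [371 137  15  30 184] [377.01630435 149.47282609]
d [353 160   9  14  44] [357.38636364 163.90909091]
d [498 212  29  11 109] [512.35779817 217.60550459]
```

View pics/c1.png

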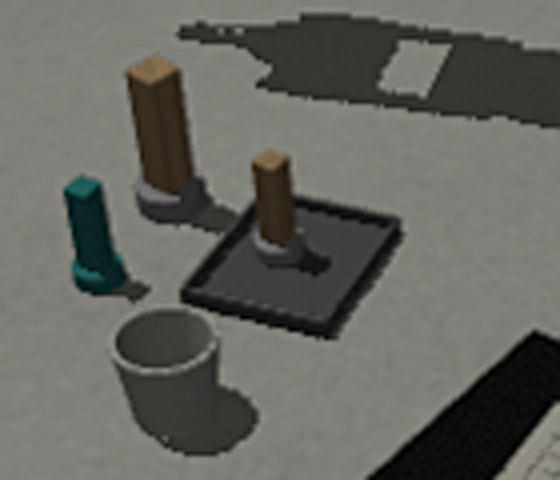

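View pics/c2.png

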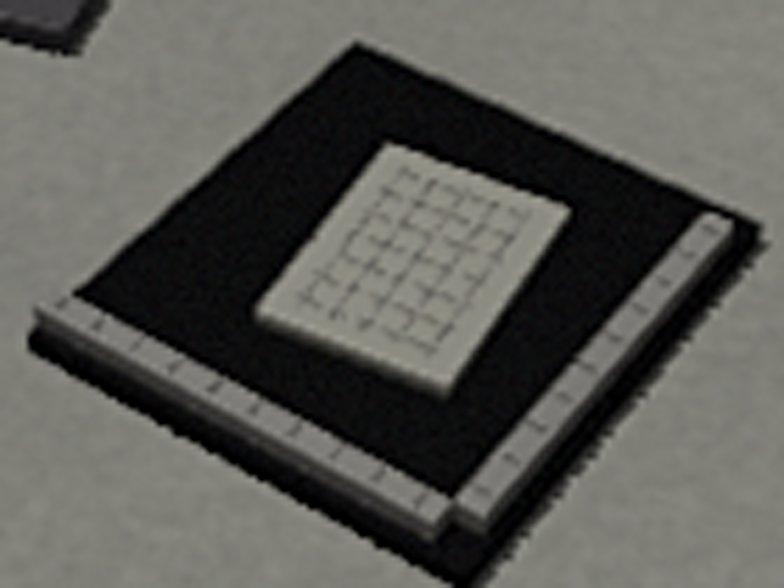

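Crop 1 shows the turquoise pusher at (88,240), the large wooden one at (160,140), and the small wooden one at (275,205) in the tray, so the target is confirmed. In crop 2 the plate's top corners are at (387,143), (571,210), (447,388) and (257,312). The rails' inner top edges run (72,292)–(455,502) and (702,213)–(457,503).

Run:
```python
from h import *
f=load("scene0.npz");g=load("side0.npz")
c1=lambda p:(np.array(p)+.5)/4-.5+[150,120]
c2=lambda p:(np.array(p)+.5)/5.6-.5+[220,195]
np.set_printoptions(precision=4,suppress=True)
P=cast(f,c2([(447,386),(257,310),(387,143),(571,210)]),.020)
print("plate corners",P,P.mean(0));v=P[0]-P[3]+P[1]-P[2];print("x dir",np.degrees(np.arctan2(v[1],v[0])),[np.linalg.norm(P[i]-P[i-1]) for i in range(4)])
L=cast(f,c2([(72,292),(455,502),(702,213),(457,503)]),.024);print("rails",L)
d=L[1]-L[0];e=L[3]-L[2];print(np.degrees(np.arctan2(d[1],d[0]))-90,np.degrees(np.arctan2(e[1],e[0])))
S=cast(f,c2([(357,42),(764,228),(30,345)]),.012);print("slab",S)
T=cast(f,c1([(402,220),(330,328),(182,292),(300,196)]),.015);print("tray",T)
print("push top",cast(f,c1([(272,157)]),.084),"foot", cast(f,c1([(278,240)]),.018))
print("big, teal",cast(f,c1([(153,68)]),.12),cast(f,c1([(98,278),(84,182)]),.0)[0],"pot",cast(f,c1([(165,340)]),.06))
```

```text
plate corners [[ 0.6757  0.0347  0.02  ]
 [ 0.6717 -0.0537  0.02  ]
 [ 0.553  -0.0497  0.02  ]
 [ 0.557   0.0408  0.02  ]] [ 0.6144 -0.007   0.02  ]
x dir -2.4257509345996473 [np.float64(0.11882019150807419), np.float64(0.08852331953017073), np.float64(0.1187172663465146), np.float64(0.09057964121033395)]
rails [[ 0.7    -0.1256  0.024 ]
 [ 0.7327  0.0635  0.024 ]
 [ 0.5376  0.0938  0.024 ]
 [ 0.7328  0.0643  0.024 ]]
-9.813899655225299 -8.580374206684922
slab [[ 0.4858 -0.0969  0.012 ]
 [ 0.522   0.1182  0.012 ]
 [ 0.7243 -0.1322  0.012 ]]
tray [[ 0.42   -0.2339  0.015 ]
 [ 0.5479 -0.2175  0.015 ]
 [ 0.5594 -0.3266  0.015 ]
 [ 0.4272 -0.3143  0.015 ]]
push top [[ 0.4784 -0.2991  0.084 ]] foot [[ 0.4834 -0.2977  0.018 ]]
big, teal [[ 0.4667 -0.3986  0.12  ]] [ 0.5571 -0.4001  0.    ] pot [[ 0.6493 -0.2714  0.06  ]]
```

```bash
cat >> h.py <<'E'
from plant import ctrl
def go(p,yaw=None,s=None):
    "shift (mm, tool axes) and turn about tool z to bring the TCP to p with tool-x at world yaw (deg)"
    s=s or ctrl.state();R=Ro.from_quat(s["orientation"]);M=R.as_matrix()
    y=np.degrees(np.arctan2(M[1,0],M[0,0]));t=[0,0,0]
    if yaw is not None:
        a=np.radians(yaw);G=np.array([[np.cos(a),np.sin(a),0],[np.sin(a),-np.cos(a),0],[0,0,-1]]).T
        t=(R.inv()*Ro.from_matrix(np.array([[np.cos(a),np.sin(a),0],[np.sin(a),-np.cos(a),0],[0,0,-1]]).T)).as_rotvec()
    print("yaw now",y.round(2),"pos",np.round(s["ee_pos"],4),"shift",np.round(M.T@(np.array(p)-s["ee_pos"])*1e3,1),"turn",np.round(t,4))
def wcast(f,uv,z):
    "wrist fisheye pixel to world plane z"
    K=f["intrinsics"];p,q=np.array(f["pos"]),f["quat"];H=f["hand_eye"];M=Ro.from_quat(q).as_matrix()
    x=(np.atleast_2d(np.array(uv,float))-K[:2,2])/[K[0,0],K[1,1]];r=np.linalg.norm(x,axis=1);u=x/np.maximum(r,1e-9)[:,None]
    d=np.c_[u*np.sin(r)[:,None],np.cos(r)]@H[:3,:3].T@M.T;c=p+M@H[:3,3]
    return c+d*((z-c[2])/d[:,2])[:,None]
def shot(n):
    s=ctrl.state();f=ctrl.grab_frame("wrist");f={k:np.array(v) for k,v in f.items()};f["pos"]=s["ee_pos"];f["quat"]=s["orientation"];np.savez(n+".npz",**f);return load(n+".npz")
E
python3 -c "
from h import *
go([.43,-.29,.26],0)"
```

```text
yaw now 20.27 pos [ 0.2165 -0.5861  0.2308] shift [ 302.8 -203.8  -29. ] turn [-1.000e-03  1.000e-04  3.538e-01]
```

```bash
python3 -m handwheel '[[[50,-34,-10],[0,0,0.06],0],[[100,-68,-20],[0,0,0.14],0],[[150,-101,-29],[0,0,0.21],0],[[200,-135,-29],[0,0,0.28],0],[[250,-168,-29],[0,0,0.354],0]]' 60; python3 -m handwheel '[[[30,-20,0],[0,0,0],0],[[40,-50,0],[0,0,0],0],[[40,-50,0],[0,0,0],0],[[40,-50,0],[0,0,0],0],[[40,-50,0],[0,0,0],0]]'
python3 - <<'E'
from h import *
f=shot("w1");cv2.imwrite("pics/w1.png",f["img"]);print(f["hand_eye"],f["intrinsics"])
E
```

```text
time: 0.72
ee_pos: [0.3937, -0.3404, 0.2603]
orientation: [1.0, -0.001, 0.0, 0.0]
wrist_force: [0.1, -0.5, 0.2]
finger_gap: 1.0
grip_force: 0.0
time: 1.35
ee_pos: [0.4325, -0.2929, 0.2602]
orientation: [1.0, -0.001, -0.0, 0.0]
wrist_force: [0.1, -0.6, -0.7]
finger_gap: 1.002
grip_force: 0.0
[[ 3.95572053e-04 -9.65321223e-01 -2.61064705e-01  6.56733405e-02]
 [ 9.99999559e-01  1.59406263e-04  9.25799715e-04 -6.36351931e-04]
 [-8.52078764e-04 -2.61064956e-01  9.65320860e-01 -1.41355656e-01]
 [ 0.00000000e+00  0.00000000e+00  0.00000000e+00  1.00000000e+00]] [[325.1922621    0.         271.96597725]
 [  0.         325.1922621  212.611352  ]
 [  0.           0.           1.        ]]
```

View pics/w1.png

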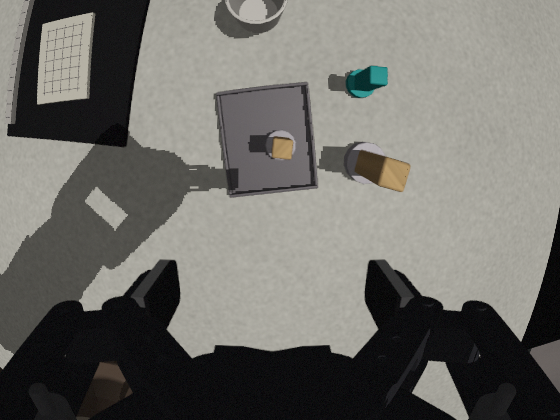

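The wrist view shows the tray with outer corners near (216,94), (308,84), (317,187) and (229,195). The pusher's wooden top is at about (283,148). The turquoise one (370,80) and the big one (380,168) stand beside the tray.

Run:
```python
from h import *
np.set_printoptions(precision=4,suppress=True)
f=load("w1.npz");h=cv2.cvtColor(f["img"],40)
m=cv2.inRange(h,(8,90,120),(28,255,255));m[:,330:]=0;m[:120]=0;m[170:]=0;m[:,:260]=0
c=max(cv2.findContours(m,0,1)[0],key=cv2.contourArea);r=cv2.minAreaRect(c);b=cv2.boxPoints(r);print(r,b)
W=wcast(f,b,.084);print(W,W.mean(0));
for i in range(4):
    d=W[i]-W[i-1];print(np.linalg.norm(d),np.degrees(np.arctan2(d[1],d[0])))
T=wcast(f,[(216,94),(308,84),(317,187),(229,195)],.015);print(T,T.mean(0));d=T[0]-T[3]+T[1]-T[2];print(np.degrees(np.arctan2(d[1],d[0])))
c=np.zeros((0,2));cv2.imwrite("pics/w1c.png",cv2.resize(f["img"][80:200,205:330],None,fx=4.5,fy=4.5,interpolation=2))
print(wcast(f,[(282,143)],.018), "foot; big handle",wcast(f,[(397,180)],.12))
```

```text
((282.1732482910156, 148.267333984375), (18.90570831298828, 19.2042179107666), 5.710592269897461) [[271.8119 156.8812]
 [273.7227 137.7723]
 [292.5346 139.6535]
 [290.6237 158.7624]]
[[ 0.4687 -0.2925  0.084 ]
 [ 0.4874 -0.2943  0.084 ]
 [ 0.4856 -0.3126  0.084 ]
 [ 0.4668 -0.3109  0.084 ]] [ 0.4771 -0.3026  0.084 ]
0.018485129981384844 84.36886601796346
0.018834506448953552 -5.692699964197758
0.01834385292426837 -95.51383584153334
0.018872438189443612 174.73645310399124
[[ 0.5387 -0.2267  0.015 ]
 [ 0.5499 -0.335   0.015 ]
 [ 0.4258 -0.3474  0.015 ]
 [ 0.416  -0.2401  0.015 ]] [ 0.4826 -0.2873  0.015 ]
5.973064854214385
[[ 0.479  -0.3045  0.018 ]] foot; big handle [[ 0.453  -0.4078  0.12  ]]
```

View pics/w1c.png

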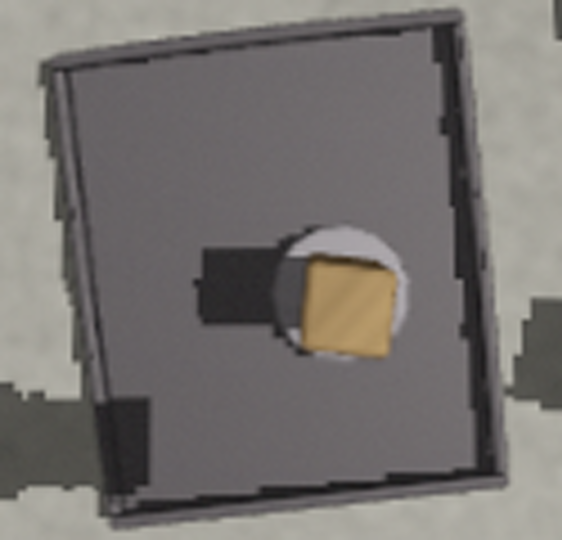

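The crop confirms the handle at about −5.5° yaw, clear of the tray walls. Next I go down over it, partly closed.

```bash
python3 -m handwheel '[[[30,7,20],[0,0,0.096],0.4],[[45.5,10.5,60],[0,0,0.096],0.4],[[45.5,10.5,110],[0,0,0.096],0.4],[[45.5,10.5,150],[0,0,0.096],0.4],[[45.5,10.5,150],[0,0,0.096],0.4]]' 70; python3 -c "
from h import *
go([.478,-.3032,.033],-5.5)"
```

```text
time: 2.02
ee_pos: [0.4772, -0.3024, 0.1081]
orientation: [0.999, -0.049, -0.002, -0.001]
wrist_force: [-0.2, -0.2, 0.7]
finger_gap: 0.604
grip_force: 0.0
yaw now -5.56 pos [ 0.4772 -0.3024  0.1081] shift [ 1.2  0.9 75.1] turn [-0.0028  0.0043 -0.0011]
```

```bash
python3 -m handwheel '[[[0.5,0.5,30],[0,0,0],0.4],[[0.5,0.5,60],[0,0,0],0.4],[[0.5,0.5,75],[0,0,0],0.4],[[0.5,0.5,75],[0,0,0],0.6],[[0.5,0.5,75],[0,0,0],1]]' 70; python3 -m handwheel '[[[0,0,0],[0,0,0],1],[[0,0,0],[0,0,0],1],[[0,0,0],[0,0,0],1],[[0,0,0],[0,0,0],1],[[0,0,0],[0,0,0],1]]'
```

```text
time: 2.65
ee_pos: [0.4794, -0.3037, 0.0367]
orientation: [0.999, -0.048, 0.001, 0.001]
wrist_force: [0.4, -1.5, 0.6]
finger_gap: 0.229
grip_force: 68.2
time: 3.28
ee_pos: [0.4794, -0.3037, 0.0366]
orientation: [0.999, -0.048, 0.001, 0.001]
wrist_force: [-0.7, 0.8, 7.6]
finger_gap: 0.222
grip_force: 69.1
```

```bash
python3 -m handwheel '[[[0,0,-30],[0,0,0],1],[[0,0,-60],[0,0,0],1],[[0,0,-85],[0,0,0],1],[[0,0,-85],[0,0,0],1],[[0,0,-85],[0,0,0],1]]'; python3 -c "
from h import *
go([.50,.004,.12],-9.2)"
```

```text
time: 3.9
ee_pos: [0.4785, -0.3029, 0.1198]
orientation: [0.999, -0.048, -0.0, -0.0]
wrist_force: [-0.3, 0.3, -1.7]
finger_gap: 0.225
grip_force: 68.7
yaw now -5.51 pos [ 0.4785 -0.3029  0.1198] shift [-8.100e+00 -3.076e+02 -2.000e-01] turn [-0.0003  0.0005  0.0643]
```

```bash
python3 -m handwheel '[[[-2,-50,0],[0,0,0.02],1],[[-4,-105,0],[0,0,0.04],1],[[-5,-160,0],[0,0,0.064],1],[[-6,-215,0],[0,0,0.064],1],[[-7,-265,0],[0,0,0.064],1]]';python3 -m handwheel '[[[0,-30,0],[0,0,0],1],[[0,-42,0],[0,0,0],1],[[0,-42,0],[0,0,0],1],[[0,-42,0],[0,0,0],1],[[0,-42,0],[0,0,0],1]]'
python3 - <<'E'
from h import *
f=shot("w2");cv2.imwrite("pics/w2.png",f["img"]);go([.5,.004,.12],-9.2)
E
```

```text
time: 4.53
ee_pos: [0.4968, -0.0368, 0.1192]
orientation: [0.997, -0.08, -0.001, -0.0]
wrist_force: [0.9, -0.1, -1.7]
finger_gap: 0.225
grip_force: 68.8
time: 5.15
ee_pos: [0.5039, 0.0018, 0.1202]
orientation: [0.997, -0.081, -0.0, 0.0]
wrist_force: [-0.0, -0.5, -2.1]
finger_gap: 0.226
grip_force: 68.8
yaw now -9.25 pos [0.504  0.0019 0.1202] shift [-4.3 -1.4  0.2] turn [ 0.0001  0.0001 -0.0009]
```

View pics/w2.png

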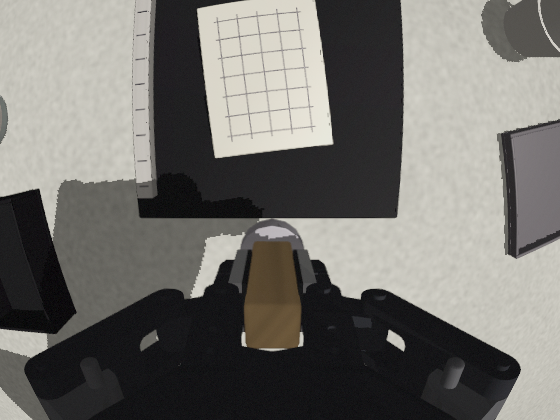

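The wrist view shows the pusher held upright. The plate's near corners are at (215,158) and (333,144), with the left rail's inner edge around u=152–157.

Run:
```python
from h import *
np.set_printoptions(precision=4,suppress=True)
f=load("w2.npz");P=wcast(f,[(198,9),(215,158),(333,144)],.020);print(P)
for a,b in((0,1),(1,2)):
    d=P[a]-P[b];print(np.linalg.norm(d),np.degrees(np.arctan2(d[1],d[0])))
n=(P[1]+P[2])/2;print("near mid",n)
N=wcast(f,[(139,217),(398,217)],.012);d=N[0]-N[1];print("slab near edge",N,np.degrees(np.arctan2(d[1],d[0]))-90)
L=wcast(f,[(148,40),(156,196)],.024);d=L[0]-L[1];print(L,np.degrees(np.arctan2(d[1],d[0])))
print("foot",wcast(f,[(272,238)],.12-.0326+.014))
```

```text
[[ 0.6708  0.0317  0.02  ]
 [ 0.553   0.0375  0.02  ]
 [ 0.5493 -0.0514  0.02  ]]
0.11788995579410633 -2.7884629449482974
0.0889526901899761 87.63260803413588
near mid [ 0.5512 -0.007   0.02  ]
slab near edge [[ 0.5164  0.114   0.012 ]
 [ 0.4813 -0.1016  0.012 ]] -9.243769443699037
[[0.6544 0.073  0.024 ]
 [0.5331 0.089  0.024 ]] -7.52758178908968
foot [[0.5125 0.0008 0.1014]]
```

```bash
cat >> h.py <<'E'
SX=np.array([np.cos(np.radians(-9.24)),np.sin(np.radians(-9.24))]);SY=np.array([-SX[1],SX[0]]);RC=np.array([.7328,.064])
def plate(z=.02,save=None):
    "plate in the stage axes from rail corner, via scene camera"
    f={k:np.array(v) for k,v in ctrl.grab_frame("scene").items()};im=f["img"]
    if save:cv2.imwrite(save,cv2.resize(im[180:310,210:370],None,fx=4.5,fy=4.5,interpolation=2));np.savez("last.npz",**f)
    h=cv2.cvtColor(im,40);m=cv2.inRange(h,(0,0,95),(180,90,255))
    poly=np.array([cv2.projectPoints(np.array([[*(RC+SX*a+SY*b),.02]]),f["rvec"].astype(float),f["tvec"].astype(float),f["intrinsics"],None)[0].ravel() for a,b in((-.002,-.002),(-.002,-.19),(-.21,-.19),(-.21,-.002))]).astype(np.int32)
    k=np.zeros_like(m);cv2.fillPoly(k,[poly],255);m=cv2.morphologyEx(m&k,cv2.MORPH_CLOSE,np.ones((3,3)))
    c=max(cv2.findContours(m,0,1)[0],key=cv2.contourArea);W=cast(f,c[:,0,:],z)[:,:2]-RC;W=np.c_[W@SX,W@SY]
    r=cv2.minAreaRect((W*1e3).astype(np.float32));print("plate mm centre",np.round(r[0],1),"size",np.round(r[1],1),"angle",round(r[2],2));print(np.round(cv2.boxPoints(r),1).tolist())
E
python3 -m handwheel '[[[14.5,-8,20],[0,0,0],1],[[14.5,-8,40],[0,0,0],1],[[14.5,-8,60],[0,0,0],1],[[14.5,-8,73.5],[0,0,0],1],[[14.5,-8,73.5],[0,0,0],1]]'; python3 -c "
from h import *
s=ctrl.state();print(s['wrist_force'],s['ee_pos']);plate()"
```

```text
time: 5.82
ee_pos: [0.5193, 0.0081, 0.0462]
orientation: [0.997, -0.08, -0.001, 0.0]
wrist_force: [-0.3, 1.0, -2.2]
finger_gap: 0.222
grip_force: 69.1
[-0.32110507  0.96568833 -2.18602371] [0.51934767 0.00807373 0.04619022]
plate mm centre [-105.1  -89.2] size [122.2  90.6] angle 6.95
[[-171.1999969482422, -51.599998474121094], [-160.1999969482422, -141.5], [-38.900001525878906, -126.69999694824219], [-49.900001525878906, -36.79999923706055]]
```

```bash
python3 -m handwheel '[[[5,0,0],[0,0,0],1],[[10,0,0],[0,0,0],1],[[12,0,0],[0,0,0],1],[[14,0,0],[0,0,0],1],[[16,0,0],[0,0,0],1]]'; python3 -m handwheel '[[[2,0,0],[0,0,0],1],[[4,0,0],[0,0,0],1],[[6,0,0],[0,0,0],1],[[8,0,0],[0,0,0],1],[[10,0,0],[0,0,0],1]]'; python3 -c "
from h import *
plate()"
```

```text
time: 6.5
ee_pos: [0.5355, 0.0058, 0.0468]
orientation: [0.997, -0.08, -0.0, 0.0]
wrist_force: [-0.4, -0.4, -2.3]
finger_gap: 0.224
grip_force: 69.1
time: 7.12
ee_pos: [0.5454, 0.0041, 0.0467]
orientation: [0.997, -0.08, -0.0, 0.0]
wrist_force: [-0.3, 1.1, -1.2]
finger_gap: 0.228
grip_force: 69.1
plate mm centre [-103.5  -90.7] size [136.7  90.8] angle 6.29
[[-176.39999389648438, -53.0], [-166.5, -143.3000030517578], [-30.600000381469727, -128.3000030517578], [-40.5, -38.099998474121094]]
```

```bash
python3 -m handwheel '[[[3,0,0],[0,0,0],1],[[6,0,0],[0,0,0],1],[[9,0,0],[0,0,0],1],[[12,0,0],[0,0,0],1],[[15,0,0],[0,0,0],1]]'; python3 -c "
from h import *
plate()"
```

```text
time: 7.8
ee_pos: [0.5603, 0.0018, 0.0468]
orientation: [0.997, -0.08, -0.0, 0.0]
wrist_force: [-0.9, -0.5, -0.9]
finger_gap: 0.221
grip_force: 69.1
plate mm centre [-89.  -91.5] size [137.5  90.9] angle 5.17
[[-161.60000610351562, -52.400001525878906], [-153.39999389648438, -143.0], [-16.5, -130.60000610351562], [-24.700000762939453, -40.099998474121094]]
```

```bash
python3 -m handwheel '[[[2.4,0,0],[0,0,0],1],[[4.8,0,0],[0,0,0],1],[[7.2,0,0],[0,0,0],1],[[9.6,0,0],[0,0,0],1],[[12,0,0],[0,0,0],1]]'; python3 -c "
from h import *
plate()"
```

```text
time: 8.48
ee_pos: [0.5721, -0.0002, 0.0468]
orientation: [0.997, -0.08, -0.0, 0.0]
wrist_force: [-0.3, 1.0, -1.7]
finger_gap: 0.223
grip_force: 69.1
plate mm centre [-73.3 -97.6] size [110.1 144.1] angle 89.98
[[-145.39999389648438, -152.60000610351562], [-1.2000000476837158, -152.6999969482422], [-1.2000000476837158, -42.599998474121094], [-145.3000030517578, -42.5]]
```

```bash
python3 -m handwheel '[[[0.8,0,0],[0,0,0],1],[[1.6,0,0],[0,0,0],1],[[2.4,0,0],[0,0,0],1],[[3.2,0,0],[0,0,0],1],[[4,0,0],[0,0,0],1]]';python3 -m handwheel '[[[0.4,0,0],[0,0,0],1],[[0.8,0,0],[0,0,0],1],[[1.2,0,0],[0,0,0],1],[[1.6,0,0],[0,0,0],1],[[2,0,0],[0,0,0],1]]'
```

```text
time: 9.15
ee_pos: [0.5759, -0.0008, 0.0468]
orientation: [0.997, -0.08, -0.0, 0.0]
wrist_force: [-0.7, 0.9, -1.2]
finger_gap: 0.225
grip_force: 69.1
time: 9.78
ee_pos: [0.5779, -0.0011, 0.0468]
orientation: [0.997, -0.08, -0.0, 0.0]
wrist_force: [-0.1, 0.6, -1.4]
finger_gap: 0.226
grip_force: 69.1
```

```bash
python3 -m handwheel '[[[0.4,0,0],[0,0,0],1],[[0.8,0,0],[0,0,0],1],[[1.2,0,0],[0,0,0],1],[[1.6,0,0],[0,0,0],1],[[2,0,0],[0,0,0],1]]'
```

```text
time: 10.4
ee_pos: [0.5797, -0.0013, 0.0467]
orientation: [0.997, -0.08, -0.0, 0.0]
wrist_force: [-2.4, 1.4, -1.1]
finger_gap: 0.226
grip_force: 68.9
```

```bash
python3 -m handwheel '[[[0.3,0,0],[0,0,0],1],[[0.6,0,0],[0,0,0],1],[[0.9,0,0],[0,0,0],1],[[1.2,0,0],[0,0,0],1],[[1.5,0,0],[0,0,0],1]]';  python3 - <<'E'
from h import *
f=shot("w3");cv2.imwrite("pics/w3.png",f["img"]);ctrl.state()
E
```

```text
time: 11.02
ee_pos: [0.5813, -0.0016, 0.0468]
orientation: [0.997, -0.08, -0.0, 0.0]
wrist_force: [-2.5, 1.2, -1.1]
finger_gap: 0.223
grip_force: 68.9
```

View pics/w3.png

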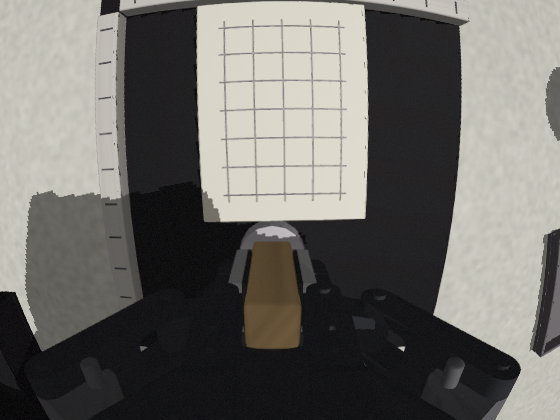

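The wrist view shows the plate almost flat at the far rail: near edge (203,222)–(366,219), far edge around v=5, and the foot on it at (272,222). I'll continue in small steps until the force is firm.

```bash
python3 -m handwheel '[[[0.3,0,0],[0,0,0],1],[[0.6,0,0],[0,0,0],1],[[0.9,0,0],[0,0,0],1],[[1.2,0,0],[0,0,0],1],[[1.2,0,0],[0,0,0],1]]'
```

```text
time: 11.7
ee_pos: [0.5823, -0.0018, 0.0467]
orientation: [0.997, -0.08, -0.0, 0.0]
wrist_force: [-4.1, 1.9, -0.8]
finger_gap: 0.227
grip_force: 68.9
```

```bash
python3 -m handwheel '[[[0.15,0,0],[0,0,0],1],[[0.3,0,0],[0,0,0],1],[[0.45,0,0],[0,0,0],1],[[0.6,0,0],[0,0,0],1],[[0.6,0,0],[0,0,0],1]]'
```

```text
time: 12.32
ee_pos: [0.5825, -0.0018, 0.0467]
orientation: [0.997, -0.08, -0.001, -0.0]
wrist_force: [-6.4, 2.6, -0.2]
finger_gap: 0.226
grip_force: 69.0
```

```bash
cat >> h.py <<'E'
def edge(n):
    "near edge of plate in wrist image: world line at z=.02, angle relative to stage y"
    f=shot(n);g=cv2.GaussianBlur(cv2.cvtColor(f["img"],6),(3,3),0).astype(int);P=[]
    for u in list(range(208,236,3))+list(range(312,362,3)):
        d=np.diff(g[195:245,u]);P.append((u,195+d.argmin()+.5))
    W=wcast(f,P,.02)[:,:2];W=W-RC;X,Y=W@SX,W@SY;k=np.polyfit(Y,X,1);r=X-np.polyval(k,Y);ok=abs(r)<.0015;k=np.polyfit(Y[ok],X[ok],1)
    print("near edge x at Y=-85: %.1f"%(1e3*np.polyval(k,-.085)),"slope rad %.4f"%k[0],"n",ok.sum(),"state",np.round(ctrl.state()["wrist_force"],1))
E
python3 -c "
from h import *
edge('w4');plate(save='pics/p4.png')
f=load('w4.npz');N=wcast(f,[(203,222),(366,219),(125,10),(467,20),(158,14),(430,16)],.02)[:,:2]-RC;print(np.c_[N@SX,N@SY]*1e3)"
```

```text
near edge x at Y=-85: -122.2 slope rad -0.0008 n 26 state [-6.2  2.6  1.1]
plate mm centre [-68.  -98.3] size [133.5 109.3] angle 0.23
[[-135.0, -44.0], [-134.60000610351562, -153.1999969482422], [-1.100000023841858, -152.6999969482422], [-1.5, -43.400001525878906]]
[[-123.07751326  -50.85080518]
 [-121.29796051 -140.69658208]
 [  -1.27327477   -6.86166186]
 [  -0.37762213 -202.91643418]
 [  -7.13729387  -27.1739412 ]
 [  -3.39391884 -177.00082592]]
```

View pics/p4.png

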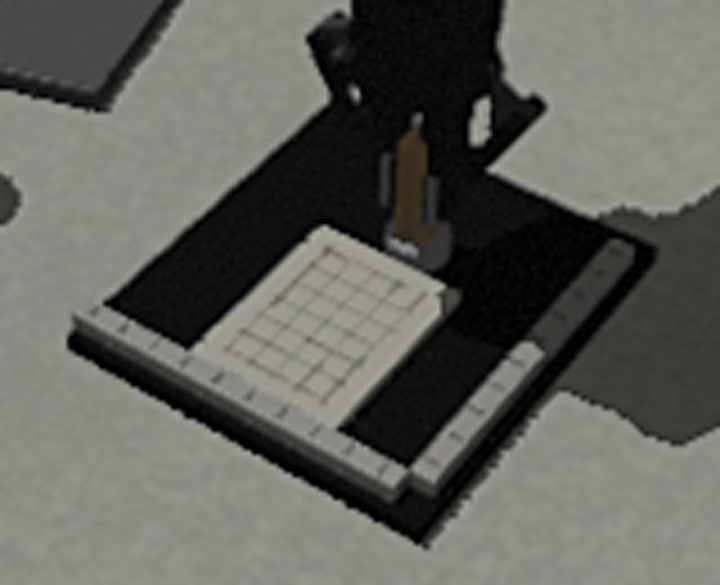

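The plate lies flat along the far rail: the near-edge slope is 0.001 rad with about 6.5 N on it, and the crop shows no gap at (200,345)–(340,430). Next I go around to its right side.

```bash
python3 -m handwheel '[[[-2,0,0],[0,0,0],1],[[-17,0,-5],[0,0,0],1],[[-17,30,-15],[0,0,0],1],[[-17,60,-15],[0,0,0],1],[[-17,89,-15],[0,0,0],1]]';python3 -m handwheel '[[[25,0,0],[0,0,0],1],[[55,0,0],[0,0,0],1],[[80,0,0],[0,0,0],1],[[92,0,5],[0,0,0],1],[[92,0,15],[0,0,0],1]]'; python3 -c "
from h import *
s=ctrl.state();p=s['ee_pos'][:2]-RC;print(p@SX,p@SY,s['ee_pos'][2],s['wrist_force'])
f=shot('w5');g=cv2.GaussianBlur(cv2.cvtColor(f['img'],6),(3,3),0).astype(int)
cv2.imwrite('pics/w5.png',f['img'])
for v in range(60,260,20):
    d=np.diff(g[v,60:300]);i=d.argmin();print(v,60+i,d[i],end=' ')
    W=wcast(f,[(60+i+.5,v)],.02)[0,:2]-RC;print(np.round([W@SX*1e3,W@SY*1e3],1))
"
```

```text
time: 13.05
ee_pos: [0.5517, -0.0879, 0.0625]
orientation: [0.997, -0.08, 0.001, 0.0]
wrist_force: [-0.6, 0.5, -2.2]
finger_gap: 0.22
grip_force: 68.8
time: 13.68
ee_pos: [0.6428, -0.1017, 0.0465]
orientation: [0.997, -0.08, 0.0, 0.0]
wrist_force: [-0.2, 0.0, -1.6]
finger_gap: 0.227
grip_force: 69.0
-0.0621935715951028 -0.17802326303951355 0.04649940752255597 [-0.18250558  0.0158108  -1.58089745]
60 96 -2 [ 46.8 -78.7]
80 94 -2 [ 35.1 -77.6]
100 75 -2 [ 25.2 -64.1]
120 223 -41 [   7.2 -152.6]
140 86 -46 [  1.  -71.2]
160 200 -34 [ -13.4 -140. ]
180 203 -33 [ -24.1 -141.3]
200 202 -38 [ -35.  -140.2]
220 205 -37 [ -46.2 -141.3]
240 206 -32 [ -57.8 -141.2]
```

```bash
python3 -m handwheel '[[[0,-5,0],[0,0,0],1],[[0,-10,0],[0,0,0],1],[[0,-13,0],[0,0,0],1],[[0,-15,0],[0,0,0],1],[[0,-17,0],[0,0,0],1]]'; python3 -m handwheel '[[[0.2,-2,0],[0,0,0],1],[[0.4,-4,0],[0,0,0],1],[[0.6,-6,0],[0,0,0],1],[[0.8,-8,0],[0,0,0],1],[[1,-10,0],[0,0,0],1]]'
cat >> h.py <<'E'
def redge(n):
    "right edge of plate and far-edge gap in wrist view"
    f=shot(n);g=cv2.GaussianBlur(cv2.cvtColor(f["img"],6),(3,3),0).astype(int);P=[]
    for v in range(150,205,4):
        d=np.diff(g[v,120:300]);P.append((120+d.argmin()+.5,v))
    W=wcast(f,P,.02)[:,:2]-RC;X,Y=W@SX,W@SY;k=np.polyfit(X,Y,1);ok=abs(Y-np.polyval(k,X))<.0015;k=np.polyfit(X[ok],Y[ok],1)
    s=ctrl.state();p=s['ee_pos'][:2]-RC
    print("right edge Y %.1f angle %.4f n %d"%(1e3*np.polyval(k,-.02),k[0],ok.sum()),"TCP",np.round([p@SX*1e3,p@SY*1e3],1),np.round(s["wrist_force"],1))
E
python3 -c "
from h import *
redge('w6')"
```

```text
time: 14.35
ee_pos: [0.6457, -0.0848, 0.0469]
orientation: [0.997, -0.08, 0.0, 0.0]
wrist_force: [-0.7, -0.1, -1.5]
finger_gap: 0.222
grip_force: 69.0
time: 14.98
ee_pos: [0.6482, -0.0752, 0.0468]
orientation: [0.997, -0.08, -0.0, 0.0]
wrist_force: [0.5, -0.9, -1.2]
finger_gap: 0.221
grip_force: 69.0
right edge Y -132.8 angle 0.0035 n 14 TCP [ -61.1 -150.7] [ 0.1  0.3 -1.5]
```

```bash
python3 -m handwheel '[[[0.2,-2.5,0],[0,0,0],1],[[0.4,-5,0],[0,0,0],1],[[0.6,-7.5,0],[0,0,0],1],[[0.8,-10,0],[0,0,0],1],[[1,-12.5,0],[0,0,0],1]]'; python3 -m handwheel '[[[0.2,-2.5,0],[0,0,0],1],[[0.4,-5,0],[0,0,0],1],[[0.6,-7.5,0],[0,0,0],1],[[0.8,-10,0],[0,0,0],1],[[1,-12.5,0],[0,0,0],1]]'; python3 -c "
from h import *
redge('w7')"
```

```text
time: 15.65
ee_pos: [0.6513, -0.0629, 0.0468]
orientation: [0.997, -0.08, 0.0, 0.0]
wrist_force: [0.5, 0.3, -1.9]
finger_gap: 0.224
grip_force: 69.0
time: 16.27
ee_pos: [0.6542, -0.0507, 0.0468]
orientation: [0.997, -0.08, 0.0, 0.0]
wrist_force: [-0.9, -0.7, -1.4]
finger_gap: 0.225
grip_force: 69.0
right edge Y -107.7 angle 0.0042 n 14 TCP [ -59.1 -125.6] [ 0.4 -0.1 -2.4]
```

Tracking well; about 10–17 mm remain.

```bash
python3 -m handwheel '[[[0.1,-1.6,0],[0,0,0],1],[[0.2,-3.2,0],[0,0,0],1],[[0.3,-4.8,0],[0,0,0],1],[[0.4,-6.4,0],[0,0,0],1],[[0.5,-8,0],[0,0,0],1]]'; python3 -m handwheel '[[[0.05,-0.5,0],[0,0,0],1],[[0.1,-1,0],[0,0,0],1],[[0.15,-1.5,0],[0,0,0],1],[[0.2,-2,0],[0,0,0],1],[[0.2,-2.5,0],[0,0,0],1]]'
```

```text
time: 16.95
ee_pos: [0.656, -0.043, 0.0468]
orientation: [0.997, -0.08, 0.0, 0.0]
wrist_force: [-0.1, -1.2, -1.0]
finger_gap: 0.224
grip_force: 69.0
time: 17.58
ee_pos: [0.6566, -0.0406, 0.0468]
orientation: [0.997, -0.08, 0.0, 0.0]
wrist_force: [-0.4, -0.8, -2.1]
finger_gap: 0.228
grip_force: 69.0
```

```bash
python3 -m handwheel '[[[0.05,-0.5,0],[0,0,0],1],[[0.1,-1,0],[0,0,0],1],[[0.15,-1.5,0],[0,0,0],1],[[0.2,-2,0],[0,0,0],1],[[0.2,-2.5,0],[0,0,0],1]]'
```

```text
time: 18.2
ee_pos: [0.6571, -0.0382, 0.0468]
orientation: [0.997, -0.08, 0.0, 0.0]
wrist_force: [0.8, -0.9, -0.7]
finger_gap: 0.224
grip_force: 69.0
```

```bash
python3 -m handwheel '[[[0.05,-0.4,0],[0,0,0],1],[[0.1,-0.8,0],[0,0,0],1],[[0.15,-1.2,0],[0,0,0],1],[[0.2,-1.6,0],[0,0,0],1],[[0.2,-2,0],[0,0,0],1]]'; python3 -c "
from h import *
redge('w8')"
```

```text
time: 18.82
ee_pos: [0.6575, -0.0371, 0.0468]
orientation: [0.997, -0.08, -0.0, 0.001]
wrist_force: [-2.6, -8.8, 0.6]
finger_gap: 0.227
grip_force: 69.2
right edge Y -94.1 angle 0.0002 n 14 TCP [ -58.1 -111.9] [-1.8 -6.7 -1.7]
```

Run:
```python
from h import *
f=load("w8.npz");K=f["intrinsics"];H=f["hand_eye"];M=Ro.from_quat(f["quat"]).as_matrix()
# rows/cols where corner is expected
def px(X,Y,z):
    w=np.array([*(RC+SX*X+SY*Y),z]);c=H[:3,:3].T@(M.T@(w-f["pos"])-H[:3,3]);t=np.arctan2(np.hypot(c[0],c[1]),c[2]);a=np.arctan2(c[1],c[0]);return K[:2,2]+K[0,0]*t*np.array([np.cos(a),np.sin(a)])
for q in((0,0),(0,-.09),(-.12,0),(-.05,-.04)):print(q,px(*q,.02))
u,v=px(0,-.045,.02).astype(int);im=f["img"]
a=cv2.resize(im[60:290,60:250],None,fx=2.6,fy=2.6,interpolation=2);cv2.imwrite("pics/w8.png",a);print(a.shape)
```

```text
(0, 0) [ 80.33577164 149.32812101]
(0, -0.09) [230.61332374 141.56775478]
(-0.12, 0) [109.96930126 327.4391742 ]
(-0.05, -0.04) [147.51138413 232.71884506]
(598, 494, 3)
```

View pics/w8.png

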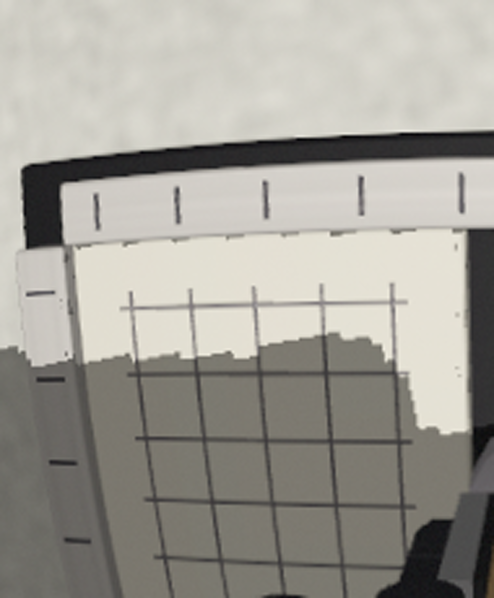

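The enlarged wrist crop shows the plate square in the corner: its far edge is tight to the far rail along (75,243)–(465,230) and its left edge is tight to the left rail at about (75,250)–(120,590). I'll hold the press briefly with a slight drag toward the far rail.

```bash
python3 -m handwheel '[[[0.2,0,0],[0,0,0],1],[[0.4,0,0],[0,0,0],1],[[0.6,0,0],[0,0,0],1],[[0.6,0,0],[0,0,0],1],[[0.6,0,0],[0,0,0],1]]'; python3 -c "
from h import *
redge('w9')"
```

```text
time: 19.5
ee_pos: [0.6578, -0.0372, 0.0467]
orientation: [0.997, -0.08, -0.001, 0.001]
wrist_force: [-2.6, -6.9, -0.6]
finger_gap: 0.227
grip_force: 69.2
right edge Y -94.2 angle 0.0006 n 14 TCP [ -57.8 -111.9] [-2.8 -7.6 -0.1]
```

```bash
python3 -m handwheel '[[[0,1,0],[0,0,0],1],[[0,8,0],[0,0,0],1],[[0,25,-5],[0,0,0],1],[[0,40,-35],[0,0,0],1],[[0,50,-75],[0,0,0],1]]'; python3 -c "
from h import *
plate();go([.482,-.297,.12],-5.5)"
```

```text
time: 20.18
ee_pos: [0.6497, -0.0873, 0.1222]
orientation: [0.997, -0.08, -0.001, -0.0]
wrist_force: [0.8, 0.0, -1.3]
finger_gap: 0.225
grip_force: 69.0
plate mm centre [-16.4 -59.3] size [ 30.1 111.7] angle 0.11
[[-31.5, -3.5], [-31.299999237060547, -115.19999694824219], [-1.2000000476837158, -115.0999984741211], [-1.399999976158142, -3.4000000953674316]]
yaw now -9.26 pos [ 0.6518 -0.0887  0.1283] shift [-134.1  232.9    7.6] turn [ 0.001  -0.0066 -0.0656]
```

```bash
python3 -m handwheel '[[[-27,47,0],[0,0,0],1],[[-54,94,0],[0,0,-0.03],1],[[-81,140,0],[0,0,-0.065],1],[[-108,187,0],[0,0,-0.065],1],[[-134,233,0],[0,0,-0.065],1]]'; python3 -m handwheel '[[[0,0,10],[0,0,0],1],[[0,0,10],[0,0,0],1],[[0,0,10],[0,0,0],1],[[0,0,10],[0,0,0],1],[[0,0,10],[0,0,0],1]]'; python3 -c "
from h import *
go([.482,-.297,.038],-5.5)
f=shot('w10')
for z in(.015,): 
  pass
cv2.imwrite('pics/w10.png',f['img'])
h=cv2.cvtColor(f['img'],40)
s=cv2.inRange(h,(0,0,0),(180,60,120))
print(ctrl.state()['wrist_force'])"
```

```text
time: 20.85
ee_pos: [0.4794, -0.2963, 0.1223]
orientation: [0.999, -0.048, 0.0, 0.0]
wrist_force: [0.1, -0.1, -2.3]
finger_gap: 0.226
grip_force: 69.2
time: 21.48
ee_pos: [0.4812, -0.2939, 0.1119]
orientation: [0.999, -0.047, 0.0, 0.0]
wrist_force: [0.1, 0.1, -1.9]
finger_gap: 0.226
grip_force: 69.3
yaw now -5.4 pos [ 0.4812 -0.2939  0.1119] shift [ 1.   3.  73.9] turn [ 0.0002 -0.0003  0.0018]
[ 0.00399032  0.71323375 -1.24411423]
```

Over the tray with the foot well inside; lower slowly, watching the force.

```bash
python3 -m handwheel '[[[0,2,25],[0,0,0],1],[[0,2,50],[0,0,0],1],[[0,2,65],[0,0,0],1],[[0,2,71],[0,0,0],1],[[0,2,73],[0,0,0],1]]'; python3 -m handwheel '[[[0,0,0.4],[0,0,0],1],[[0,0,0.8],[0,0,0],1],[[0,0,1.2],[0,0,0],1],[[0,0,1.6],[0,0,0],1],[[0,0,1.6],[0,0,0],1]]'
```

```text
time: 22.15
ee_pos: [0.4808, -0.2964, 0.0389]
orientation: [0.999, -0.048, 0.0, 0.0]
wrist_force: [-0.6, 0.9, -1.1]
finger_gap: 0.227
grip_force: 69.3
time: 22.78
ee_pos: [0.4806, -0.2964, 0.0372]
orientation: [0.999, -0.048, 0.0, 0.0]
wrist_force: [-0.3, -0.2, -2.2]
finger_gap: 0.224
grip_force: 69.3
```

```bash
python3 -m handwheel '[[[0,0,0.2],[0,0,0],1],[[0,0,0.4],[0,0,0],1],[[0,0,0.6],[0,0,0],1],[[0,0,0.8],[0,0,0],1],[[0,0,0.8],[0,0,0],1]]'
```

```text
time: 23.4
ee_pos: [0.4807, -0.2964, 0.0367]
orientation: [0.999, -0.048, 0.0, 0.0]
wrist_force: [-1.0, 0.7, 5.6]
finger_gap: 0.226
grip_force: 69.8
```

```bash
python3 -m handwheel '[[[0,0,-0.4],[0,0,0],1],[[0,0,-0.4],[0,0,0],0.7],[[0,0,-0.4],[0,0,0],0.6],[[0,0,-0.4],[0,0,0],0.5],[[0,0,-0.4],[0,0,0],0.45]]' 20; python3 -m handwheel '[[[0,0,0],[0,0,0],0.45],[[0,0,-10],[0,0,0],0.45],[[0,0,-40],[0,0,0],0.45],[[0,0,-90],[0,0,0],0.45],[[0,0,-140],[0,0,0],0.45]]'; python3 -m handwheel '[[[-15,0,-30],[0,0,0],0.4],[[-45,0,-50],[0,0,0],0.4],[[-45,0,-50],[0,0,0],0.4],[[-45,0,-50],[0,0,0],0.4],[[-45,0,-50],[0,0,0],0.4]]'
python3 - <<'E'
from h import *
np.set_printoptions(precision=4,suppress=True)
f=shot("w11");h=cv2.cvtColor(f["img"],40)
m=cv2.inRange(h,(8,90,120),(28,255,255));k,l,st,ce=cv2.connectedComponentsWithStats(m)
for i in range(1,k):
    if st[i,4]>60:print(st[i],ce[i],wcast(f,ce[i],.084))
np.set_printoptions(linewidth=150)
g=load("scene0.npz")["img"];n=ctrl.grab_frame("scene")["img"]
h=cv2.cvtColor(n,40);m=cv2.inRange(h,(8,60,50),(28,255,255));m[:130]=0;m[:,260:]=0;k,l,st,ce=cv2.connectedComponentsWithStats(m)
for i in range(1,k):
    if st[i,4]>20:print("scene wood",st[i])
fs=load("scene0.npz");h2=cv2.cvtColor(g,40)
# move check of jar/pot/rearing regions: image difference
d=cv2.absdiff(n,g).max(2)
for nm,(x,y,w,q) in dict(pot=(176,192,34,40),jar=(394,262,42,52),rear=(396,214,68,70)).items():print(nm,(d[y:y+q,x:x+w]>40).mean())
# plate gap: mean grey across the far/left rail boundaries in stage coords
fs["img"]=n
def prof(a,b):
    W=np.array([[*(RC+SX*p[0]+SY*p[1]),.02] for p in np.linspace(a,b,13)]);uv=cv2.projectPoints(W,fs["rvec"].astype(float),fs["tvec"].astype(float),fs["intrinsics"],None)[0].reshape(1,-1,2).astype(np.float32)
    return cv2.remap(cv2.cvtColor(n,6),uv,None,1).ravel()
print("far",prof((-.02,-.02),(.01,-.02)),prof((-.02,-.08),(.01,-.08)));print("left",prof((-.02,-.02),(-.02,.01)),prof((-.1,-.02),(-.1,.01)))
cv2.imwrite("pics/end.png",n)
E
```

```text
time: 24.02
ee_pos: [0.4807, -0.2964, 0.0368]
orientation: [0.999, -0.048, 0.0, 0.0]
wrist_force: [0.3, -0.3, 0.8]
finger_gap: 0.55
grip_force: 0.0
time: 24.65
ee_pos: [0.4805, -0.2962, 0.1789]
orientation: [0.999, -0.048, 0.0, 0.0]
wrist_force: [0.9, 0.7, 0.4]
finger_gap: 0.547
grip_force: 0.0
time: 25.28
ee_pos: [0.4362, -0.292, 0.2261]
orientation: [0.999, -0.047, -0.0, -0.0]
wrist_force: [0.3, -0.8, -0.6]
finger_gap: 0.598
grip_force: 0.0
[262 143  22  22 466] [272.1395 153.4442] [[ 0.4782 -0.2957  0.084 ]]
[391 154  33  36 933] [406.9668 171.8564] [[ 0.4524 -0.4193  0.084 ]]
[536 372  18  36 158] [545.8734 387.1076] [[ 0.0513 -0.7548  0.084 ]]
scene wood [182 134  15  34 333]
scene wood [215 158   9  23 117]
pot 0.0
jar 0.0
rear 0.06260504201680672
far [146 132 113 133 145 145 144 134 128 128 130 135 116] [145 139 141 143 144 144 136 128 127 129 130 133 112]
left [146 135 140 145 145 144 143 134 125 127 126 130  95] [141 126 131 144 145 145 144 130 124 126 127 127 100]
```

The pusher is upright in its tray at (0.478,−0.296), with no dark gaps at the rails in the scene view. I'll check the rail gaps numerically from above before handing in.

```bash
python3 -m handwheel '[[[30,-50,0],[0,0,0],0.4],[[60,-100,0],[0,0,0],0.4],[[85,-150,0],[0,0,0],0.4],[[100,-200,0],[0,0,0],0.4],[[115,-250,0],[0,0,0],0.4]]'; python3 -m handwheel '[[[20,-30,0],[0,0,0],0.4],[[30,-50,0],[0,0,0],0.4],[[30,-50,0],[0,0,0],0.4],[[30,-50,0],[0,0,0],0.4],[[30,-50,0],[0,0,0],0.4]]'
python3 - <<'E'
from h import *
f=shot("w12");im=f["img"];cv2.imwrite("pics/w12.png",im)
K=f["intrinsics"];H=f["hand_eye"];M=Ro.from_quat(f["quat"]).as_matrix()
def px(X,Y,z):
    w=np.array([*(RC+SX*X+SY*Y),z]);c=H[:3,:3].T@(M.T@(w-f["pos"])-H[:3,3]);t=np.arctan2(np.hypot(c[0],c[1]),c[2]);a=np.arctan2(c[1],c[0]);return K[:2,2]+K[0,0]*t*np.array([np.cos(a),np.sin(a)])
g=cv2.cvtColor(im,6)
def prof(a,b):
    uv=np.array([[px(*p,.02) for p in np.linspace(a,b,33)]],np.float32);return cv2.remap(g,uv,None,1).ravel().tolist()
for Y in(-.02,-.05,-.08):print("far",prof((-.018,Y),(.014,Y)))
for X in(-.02,-.06,-.1):print("left",prof((X,-.018),(X,.014)))
print("right",prof((-.06,-.11),(-.06,-.078)));print("near",prof((-.135,-.05),(-.103,-.05)))
E
```

```text
time: 26.0
ee_pos: [0.5748, -0.0523, 0.2261]
orientation: [0.999, -0.047, -0.0, -0.0]
wrist_force: [1.4, -0.1, -0.0]
finger_gap: 0.598
grip_force: 0.0
time: 26.62
ee_pos: [0.6083, -0.0082, 0.2269]
orientation: [0.999, -0.048, -0.0, 0.0]
wrist_force: [-0.1, -0.4, 0.7]
finger_gap: 0.601
grip_force: 0.0
far [183, 197, 203, 205, 213, 222, 224, 225, 224, 224, 224, 224, 224, 225, 180, 147, 171, 208, 207, 208, 209, 209, 210, 208, 208, 208, 209, 209, 202, 159, 56, 46, 41]
far [186, 203, 214, 215, 223, 228, 228, 227, 227, 227, 227, 227, 228, 228, 205, 166, 188, 207, 210, 211, 212, 212, 214, 213, 210, 211, 211, 211, 206, 129, 52, 46, 67]
far [198, 211, 216, 217, 225, 231, 231, 231, 231, 231, 231, 231, 231, 208, 151, 130, 188, 213, 212, 214, 215, 216, 218, 216, 214, 214, 214, 214, 210, 178, 53, 52, 40]
left [209, 220, 223, 223, 224, 224, 223, 223, 223, 223, 223, 223, 222, 197, 169, 175, 205, 206, 203, 205, 205, 205, 205, 204, 203, 201, 200, 200, 194, 43, 79, 155, 200]
left [206, 224, 223, 223, 223, 223, 223, 223, 223, 223, 223, 222, 223, 195, 153, 176, 209, 204, 201, 202, 203, 203, 203, 202, 200, 197, 199, 200, 159, 86, 48, 87, 161]
left [221, 222, 223, 223, 222, 222, 222, 223, 222, 222, 222, 222, 224, 193, 160, 176, 205, 202, 199, 201, 201, 194, 160, 105, 104, 103, 104, 104, 86, 50, 29, 64, 104]
right [53, 53, 53, 55, 55, 53, 53, 52, 53, 53, 53, 53, 52, 53, 53, 67, 145, 209, 229, 229, 228, 229, 228, 228, 229, 229, 229, 229, 229, 229, 223, 203, 210]
near [46, 43, 35, 32, 26, 20, 22, 21, 18, 16, 18, 22, 45, 88, 120, 119, 119, 119, 121, 122, 121, 121, 120, 118, 118, 142, 202, 159, 196, 207, 209, 211, 212]
```

```bash
python3 -c "
from plant import ctrl
print(ctrl.job_done())"
```

```text
the job is handed in; nothing more can be done
None
```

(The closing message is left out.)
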